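Pop the push-latched hatch of the wide counting well

ROBOT

A 6-joint arm with a two-finger parallel gripper is mounted at the origin on a cart in front of the work surface, level with it; the furniture and walls round the work are solid. World frame = base frame: x ahead of the robot, y to its left, z up, the work surface at z = 0. Lengths are in m, angles in rad, forces in N, time in s.
With the tool pointing down it reaches from about 0.35 to 0.975 m from the base axis. Payload 4.9 kg.
Tool frame: the origin (TCP) lies on the centre line of the jaws, within the pads' length; the fingertips stand 14 mm ahead of it and the grasp point (between the pads) lies 5 mm behind it; x points along the fingers, z is the direction in which the jaws open and shut, and the axes are right-handed (so a half turn about x gives the same grasp; the last joint's range is limited). The gripper opens to 85 mm and grips with 20 to 120 N. Pads are 22 mm wide; open, the fingers measure 114 mm over their backs; the gripper's body (76 mm by 85 mm) begins 54 mm behind the grasp point. The pads swing forward as they close: fully open they stand 13 mm farther back than shut.
Start: joints at [1.206, 0.053, 1.613, -0, 1.476, -0.119], TCP at [0.152, 0.606, 0.245] pointing down, gripper open.
Joint ranges: [-3.01, 3.01], [-1.01, 2.22], [0.06, 2.58], [-1.02, 4.17], [0.09, 2.62], [-3.14, 3.14]. Speed limits (rad/s): [2.57, 2.57, 3.14, 3.14, 3.14, 3.14].

INTERFACE

Orientations are given as a rotation vector (axis times angle).
In Python, from station import ctrl gives the robot as it stands.
- The arm moves only by the tool move_arm, never from a script. Its argument "increments" is a list that holds one entry, the list of rows, each a list of 4 numbers: the shift along the tool's x, y, z in units of 25 cm (1.0 is 25 cm), then the turn about the tool's x in units of 90 degrees (1.0 is 90 degrees). A call has 1 to 20 rows; each row shifts and turns the commanded pose from where the row before left it, along the tool's axes as they then stand; what a row does not reach is not made up. A row lasts 1/12 s, in which the tool goes at most 41.7 mm and 7.16 degrees, less where a joint would pass 70% of its speed; a pose out of reach is approached as far as the arm can. A call with a number of a shift or a turn outside -1 to 1 is refused whole. A call with a gripper value outside its range is refused whole. "gripper" is the closure, from 0 (fully open) to 1 (shut), set as the call begins (left out, the last holds). The fingers move at their own pace and stop on an object; "squeeze" is the grip in N (left out, the last holds). Time passes only in rows, so rows that do not move let the fingers close. It gives the time, the measured TCP pose, the force and the opening at its end, in the units of the state.
- ctrl.get_obs(): the state, without advancing time (a new reading comes with each control period).
- ctrl.get_image(name): name is "side" or "top" or "wrist"; returns a dict with "pixels" (384x512x3 uint8, red, green, blue), "depth" (384x512 float32, m along the optical axis (not along the pixel's ray), 0 where there is no reading), "K" (3x3 intrinsics, pixels), "k1" (the pictures are not rectified: a ray, as slopes to the right and down, at radius r is drawn at 1 + k1 r^2 times it, then the intrinsics apply), "extrinsics" (4x4, takes a point from camera to world coordinates); the wrist camera has in their place "tool_from_camera" (4x4, takes a point from camera to tool coordinates, whose origin is the TCP and whose axes are the tool frame's). Camera axes: x right, y up, looking along -z (the intrinsics and any distortion apply to the point x, -y, -z); pixel columns grow to the right and rows downward; lengths in m; the calibration is good to about 2 mm. A picture is of the moment at which its call begins: read the wrist's pose just before it.
- ctrl.finish_job(): hands the job in, once; it reports no verdict.
Trained networks look in the newest picture that a camera, given by its name, has taken for a name from the list of things; names that differ only in an ending like _2 or _b are one class to them, and where a whole thing is asked for, a point or a joint stands for the part that bears it (a point fixed in the world has none). Each returns a list of dicts, best first, with "score" (0 to 1); they miss things now and then, are a little off and sometimes report something else, mostly with a low value. They report only what shows in the picture. A call takes as long as a camera call.
- ctrl.trace(camera, target): "region" (384x512 bool, what is visible of it) and "pixel" ([row, column] in pixels, amid what is visible of it).
The state is a dict: "t": time; "q": joint angles; "dq": joint speeds; "effort": joint torques, N m; "tool_pos": TCP position; "tool_rot": TCP orientation; "contact_force": force on the tool from outside, world axes, zero at the start; "wrist_torque": the same for the moment, N m; "opening": finger opening in m.
Only numpy, scipy, OpenCV 4.12 (cv2) and the standard library are available. Lean on these libraries where they do the work, as an engineer would, in place of code of your own. Each camera call takes 0.05 s, during which the arm holds its last target. There are 200 camera calls.

TASK

Two counting wells stand on the worktop, each with a push-to-open hatch. Open the one with the wider hatch: with a fingertip, gently press the ribbed patch near the free front edge of its hatch in once, down to its stop, then let go so that the hatch springs up by itself, and keep clear while you watch for two seconds that it stays open. Do not push the hatch again once it has popped, leave the narrow well untouched and shut, and do not grasp, shift or knock over anything else.

Things in the scene. Friction and masses are not known exactly. Their poses are not given: they have to be found in the camera images.
- wide: counting well with the wide hatch: white box fixed to the worktop, 130 (own x) x 120 (y) x 80 mm high; the other is 80 wide. Origin centre of underside; -x front, +x hinge side. Grey hatch 104 mm wide, 6 thick, covers the top from 69 mm in front of the origin to 32 mm behind it, flush between 6 mm side rims (2 mm gaps); its front lip overhangs the front wall. Under it a 50 mm round well
- wide_press (a point): press point of the wide hatch: middle of its patch of four black ribs (34 by 20 mm, 1 mm high), on the hatch's upper face, 82 mm from the hinge axis, 19 mm from the free front edge; 80 mm above the worktop when shut; moves with the hatch
- wide_hinge (a point): middle of the hinge axis of the wide hatch, 77 mm above the worktop; axis along the well's own y
- wide_lid (a joint): hinge of the wide hatch, rad: 0 shut, latched; negative pressed in (stop -0.087, 7 mm at the press point); positive open (stop 1.0, edge then 160 mm up). Push-push latch: pressed to the stop (releases at 4-5 mm; 3-4 N, peaks of 6; stop about 7 N per mm) and let go, it springs to 1.0 in about 1 s; pressed less, it stays latched; pressed in when open, it latches shut
- narrow: counting well with the narrow hatch: white box fixed to the worktop, 130 (own x) x 80 (y) x 80 mm high; the other is 120 wide. Origin centre of underside; -x front, +x hinge side. Grey hatch 64 mm wide, 6 thick, covers the top from 69 mm in front of the origin to 32 mm behind it, flush between 6 mm side rims (2 mm gaps); its front lip overhangs the front wall. Under it a 30 mm round well
- narrow_press (a point): middle of the ribbed patch on the narrow hatch, made like the wide one's
- narrow_lid (a joint): hinge of the narrow hatch, rad: 0 shut, latched; negative pressed in (stop -0.087, 7 mm at the press point); positive open (stop 1.0, edge then 160 mm up). Push-push latch: pressed to the stop (releases at 4-5 mm; 3-4 N, peaks of 6; stop about 7 N per mm) and let go, it springs to 1.0 in about 1 s; pressed less, it stays latched; pressed in when open, it latches shut
- lead_pig_1: loose grey lead vial pot with a knob on top, 46 mm across, 84 mm high, origin at the middle of its underside; bystander
- vial_3: loose small glass vial with a capped neck, 28 mm across, 57 mm high, origin at the middle of its underside; bystander
- finger_dosimeter: loose flat finger dosimeter with a clip, 52 x 36 x 9 mm, origin under its middle; bystander
- marker_1: loose marker pen lying down, 135 mm long (own y), 17 mm thick, origin under its middle; bystander
- syringe_1: loose capped syringe lying down, 129 mm long (own y), 26 mm wide, origin under its middle; bystander

How it is judged:
By the outcome, as a careful person would: the job done as asked, in the order asked, and still so for the second after the job is handed in, with the robot touching nothing.
It also fails if it takes over 35 s, if anything falls off the work surface, if the arm or the gripper's body presses on something with over 40 N, if the wrist force passes 120 N, or if a joint passes its speed limit or range.

## Working session

There is one attempt and no reset: what is moved stays moved. The work goes in short steps, Python scripts to look and compute and a tool call to move; the robot and the scene stay as the last step left them, time stands still between calls to the robot, and variables do not carry over. Pictures are saved under pics/ and viewed, about 8 in all and at most 12, crops included, and the job is handed in when it is done.

Besides the shell and the picture viewer there is one more tool, called after ">>>" by a JSON object that holds its "method" and its "body". move_arm: Moves the arm, as the interface text tells. Shifts and turns lie within -1 to 1; 1 stands for 25 cm of shift or 90 degrees of turn. Its arguments: {"type":"object","properties":{"increments":{"type":"array","items":{"type":"array","items":{"type":"array","items":{"type":"number","minimum":-1,"maximum":1}}}},"gripper":{"type":"number"},"squeeze":{"type":"number"}},"required":["increments"]}

```bash
mkdir -p pics; cat > h.py <<'E'
import numpy as np, cv2
from scipy.spatial.transform import Rotation as R
from station import ctrl
def save(im,n): cv2.imwrite(f'pics/{n}.png',im['pixels'][:,:,::-1])
def ext(im,o=None):
    if 'extrinsics' in im: return np.array(im['extrinsics'])
    T=np.eye(4);T[:3,:3]=R.from_rotvec(o['tool_rot']).as_matrix();T[:3,3]=o['tool_pos'];return T@np.array(im['tool_from_camera'])
def ray(im,rc,E):
    K=np.array(im['K']);k=im['k1']
    u=cv2.undistortPoints(np.array([[[rc[1],rc[0]]]],float),K,np.array([k,0,0,0,0.]))[0,0]
    return E[:3,3],E[:3,:3]@np.array([u[0],-u[1],-1])
def onz(im,rc,E,z):
    c,d=ray(im,rc,E);return c+d*(z-c[2])/d[2]
def bydepth(im,rc,E):
    c,d=ray(im,rc,E);return c+d*im['depth'][int(round(rc[0])),int(round(rc[1]))]
def tri(r1,r2):
    A=np.stack([r1[1],-r2[1]],1);s=np.linalg.lstsq(A,r2[0]-r1[0],rcond=None)[0]
    a=r1[0]+s[0]*r1[1];b=r2[0]+s[1]*r2[1];return (a+b)/2,np.linalg.norm(a-b)
E
python3 - <<'E'
from h import *
np.set_printoptions(precision=4,suppress=True)
o=ctrl.get_obs();print(o)
ims={}
for n in('top','side','wrist'):
    im=ctrl.get_image(n);save(im,n+'0');E=ext(im,o);ims[n]=(im,E)
    for t in('wide','narrow','wide_press'):
        for d in ctrl.trace(n,t)[:3]:
            print(n,t,round(d['score'],2),d['pixel'],d['region'].sum(),bydepth(im,d['pixel'],E))
a=cv2.imread('pics/top0.png')
E
```

```text
{'t': 0.0, 'q': array([ 1.206 ,  0.0533,  1.6143, -0.    ,  1.476 , -0.119 ]), 'dq': array([ 0.0003, -0.0015, -0.0002,  0.0001,  0.0004,  0.0003]), 'effort': array([  0.0001, -39.3692, -37.0174,  -0.    ,   0.007 ,   0.    ]), 'tool_pos': array([0.1519, 0.6057, 0.2441]), 'tool_rot': array([-1.0274,  1.3173,  1.0256]), 'contact_force': array([-0.54  , -0.5662, -0.0567]), 'wrist_torque': array([-0.0036, -0.027 , -0.0084]), 'opening': 0.08558328703761973}
top wide 0.63 [166.7, 334.8] 1588 [ 0.5812 -0.2658  0.0854]
top narrow 0.58 [184.3, 212.8] 1083 [0.5355 0.1326 0.0833]
top wide_press 0.77 [171.0, 331.6] 957 [ 0.5671 -0.2545  0.087 ]
side wide 0.96 [256.2, 318.7] 4421 [ 0.5794 -0.3315  0.0791]
side narrow 0.96 [178.0, 248.8] 1581 [0.5308 0.1009 0.0506]
side wide_press 0.61 [238.1, 305.3] 1481 [ 0.5739 -0.2669  0.0795]
```

View pics/top0.png

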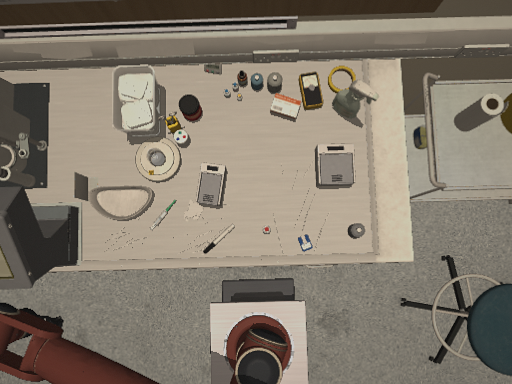

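View pics/side0.png

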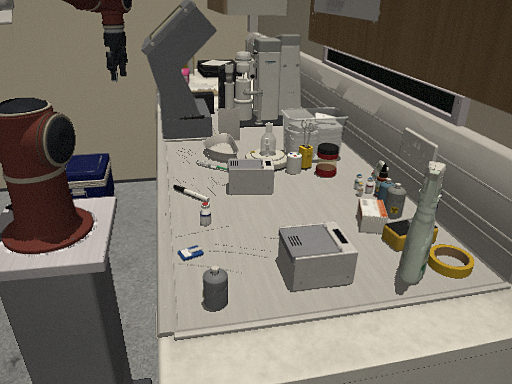

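The top view shows the wide well at (col 334, row 166) and the narrow one at (212, 184). The side view shows the wide hatch's ribs at (294, 240), on its front edge facing the robot. Next I'll work out the approach over the wide hatch.

```bash
python3 - <<'E'
from h import *
np.set_printoptions(precision=4,suppress=True)
o=ctrl.get_obs();M=R.from_rotvec(o['tool_rot']).as_matrix();print(M)
top=ctrl.get_image('top');side=ctrl.get_image('side')
# hatch outline from traces
for n,im in(('top',top),('side',side)):
    for d in ctrl.trace(n,'wide_press')[:1]:
        c=cv2.findContours(d['region'].astype(np.uint8),0,2)[0];c=max(c,key=cv2.contourArea)
        b=cv2.boxPoints(cv2.minAreaRect(c))
        E=ext(im);print(n);[print(p,onz(im,p[::-1],E,.08)) for p in b]
w=ctrl.get_image('wrist');print(np.array(w['tool_from_camera']),w['K'][0])
for n,im,(r,c) in(('top',top,(166,334)),('side',side,(255,318))):
    cr=im['pixels'][r-45:r+45,c-60:c+60,::-1];cv2.imwrite(f'pics/c_{n}.png',cv2.resize(cr,(400,300),interpolation=2))
a=np.hstack([cv2.imread('pics/c_top.png'),cv2.imread('pics/c_side.png')]);cv2.imwrite('pics/c0.png',a)
p=np.array([.152,.606,.245])
for q in([.42,.3,.25],[.48,-.265,.25]):
    print(M.T@(np.array(q)-p)/.25,np.linalg.norm(np.array(q)-p)/.0417);p=np.array(q)
E
```

```text
[[-0.     -0.9699  0.2433]
 [ 0.0001  0.2433  0.9699]
 [-1.      0.      0.    ]]
top
[320. 154.] [ 0.6256 -0.2203  0.08  ]
[352. 154.] [ 0.6225 -0.325   0.08  ]
[352. 185.] [ 0.5202 -0.3197  0.08  ]
[320. 185.] [ 0.5233 -0.2157  0.08  ]
side
[276.8302 228.9697] [ 0.5251 -0.223   0.08  ]
[330.9498 216.3838] [ 0.6594 -0.1934  0.08  ]
[339.2874 252.2355] [ 0.6233 -0.3278  0.08  ]
[285.1678 264.8214] [ 0.5079 -0.3468  0.08  ]
[[-0.0014  0.2601 -0.9656 -0.1279]
 [ 0.0008  0.9656  0.2601  0.0649]
 [ 1.     -0.0004 -0.0015  0.001 ]
 [ 0.      0.      0.      1.    ]] [335.5217   0.     255.8197]
[-0.0201 -1.3376 -0.9264] 9.755359134452826
[-0.0001 -0.7827 -2.1337] 13.625345541239845
```

View pics/c0.png

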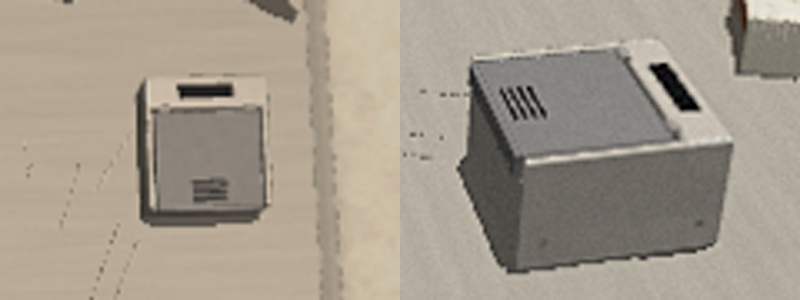

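The crops confirm the ribbed patch near the front edge: top view about (337, 178), side view about (295, 241). The tall grey instrument near the arm's start needs checking before I sweep past it.

```bash
python3 - <<'E'
from h import *
np.set_printoptions(precision=4,suppress=True)
top=ctrl.get_image('top');side=ctrl.get_image('side')
print(tri(ray(top,(178,337),ext(top)),ray(side,(240.9,295.2),ext(side))))
P=[]
for im in(top,side):
    E=ext(im);K=np.array(im['K']);g=np.mgrid[0:384:2,0:512:2].reshape(2,-1)
    d=im['depth'][g[0],g[1]]
    u=cv2.undistortPoints(g[::-1].T[:,None].astype(float),K,np.array([im['k1'],0,0,0,0.]))[:,0]
    p=(np.c_[u[:,0],-u[:,1],-np.ones(len(u))]*d[:,None])@E[:3,:3].T+E[:3,3];P.append(p[d>0])
for p,n in zip(P,'ts'):
    print(n)
    for x in np.arange(.0,.75,.1):
        l=[]
        for y in np.arange(1.0,-.5,-.1):
            m=(abs(p[:,0]-x-.05)<.05)&(abs(p[:,1]-y-.05)<.05)
            l.append('%.2f'%p[m,2].max() if m.any() else ' -- ')
        print('x%.1f'%x,*l)
M=R.from_rotvec(ctrl.get_obs()['tool_rot']).as_matrix()
p=np.array([.152,.606,.245])
for q in([.19,.41,.25],[.42,.22,.25],[.48,-.265,.25]):
    print(M.T@(np.array(q)-p)/.25,np.linalg.norm(np.array(q)-p)/.0417);p=np.array(q)
E
```

```text
(array([ 0.5475, -0.2729,  0.0794]), np.float64(0.005610755819673872))
t
x0.0 -0.87 -0.88 -0.88 -0.87 -0.88 0.57 0.60 0.63 0.63 0.01 0.33 0.33 0.02 -0.88 -0.87
x0.1 -0.88 -0.88 -0.88 -0.88 0.40 0.57 0.59 0.59 -0.88 0.01 0.01 0.01 0.01 -0.88 -0.88
x0.2 -0.88 -0.88 -0.88 0.00 0.40 0.55 0.02 0.02 0.02 0.02 0.02 0.02 0.02 0.02 0.02
x0.3  --   --   --   --  0.49 0.49 0.01 0.01 0.01 0.02 0.02 0.06 0.02 0.01 0.09
x0.4  --   --   --  0.10 0.51 0.51 0.04 0.04 0.02 0.09 0.02 0.01 0.01 0.01 0.01
x0.5  --   --  0.03 0.24 0.41 0.41 0.04 0.05 0.03 0.09 0.09 0.01 0.01 0.09 0.09
x0.6  --   --  0.14 0.17 0.01 0.01 0.01 0.14 0.09 0.09 0.01 0.01 0.01 0.09 0.09
x0.7  --   --  0.15 0.22 0.01 0.01 0.16 0.16 0.16 0.10 0.01 0.06 0.06 0.24 0.27
s
x0.0 -0.89 -0.89 -0.89 -0.89 -0.89 0.48 0.50 0.51 -0.89 0.00 0.32 0.32 0.01  --   -- 
x0.1 -0.89 -0.88 -0.89 -0.89 0.47 0.51 0.51 0.51 -0.89 0.00 0.25 0.26 0.00  --   -- 
x0.2 0.07 0.01 0.39 0.39 0.48 0.50 0.01 0.01 0.01 0.01 0.01 0.01 0.01 0.01 0.01
x0.3  --  0.47 0.48 0.49 0.49 0.48 0.00 0.01 0.00 0.02 0.02 0.06 0.01 0.00 0.08
x0.4  --  0.10 0.50 0.50 0.50 0.50 0.03 0.03 0.01 0.08 0.01 0.04 0.00 0.00 0.00
x0.5 0.21 0.20 0.00 0.26 0.41 0.41 0.03 0.04 0.03 0.08 0.08 0.00 0.00 0.08 0.08
x0.6 0.21 0.20 0.30 0.30 0.00 0.00 -0.00 0.14 0.10 0.08 0.00 0.00  --  0.08 0.08
x0.7 0.00 0.02 0.35 0.35 0.00 0.00 0.16 0.16 0.16 0.09 0.00 0.05 0.05 0.00 0.26
[-0.02   -0.3382 -0.7235] 4.789263622584994
[ 0.     -1.0773 -0.5133] 7.154164935336352
[ 0.     -0.7048 -1.8233] 11.719358460252677
```

>>> {"method": "move_arm", "body": {"increments": [[[-0.003,-0.056,-0.12,0],[-0.003,-0.056,-0.12,0],[-0.003,-0.056,-0.12,0],[-0.003,-0.056,-0.12,0],[-0.003,-0.056,-0.12,0],[-0.003,-0.056,-0.12,0],[0,-0.12,-0.057,0],[0,-0.12,-0.057,0],[0,-0.12,-0.057,0],[0,-0.12,-0.057,0],[0,-0.12,-0.057,0],[0,-0.12,-0.057,0],[0,-0.12,-0.057,0],[0,-0.12,-0.057,0],[0,-0.12,-0.057,0]]], "gripper": 1}}

```text
t: 2.2
tool_pos: [0.4216, 0.2197, 0.2501]
tool_rot: [-1.026, 1.315, 1.026]
contact_force: [0.5, 1.5, 0.4]
opening: -0.0004
```

>>> {"method": "move_arm", "body": {"increments": [[[0,-0.055,-0.14,0],[0,-0.055,-0.14,0],[0,-0.055,-0.14,0],[0,-0.055,-0.14,0],[0,-0.055,-0.14,0],[0,-0.055,-0.14,0],[0,-0.055,-0.14,0],[0,-0.055,-0.14,0],[0,-0.055,-0.14,0],[0,-0.055,-0.14,0],[0,-0.055,-0.14,0],[0,-0.055,-0.14,0],[0,-0.055,-0.14,0],[0,0,0,-0.064],[0,0,0,-0.064],[0,0,0,0],[0,0,0,0]]]}}

```text
t: 3.62
tool_pos: [0.483, -0.2638, 0.2498]
tool_rot: [-1.174, 1.231, 1.174]
contact_force: [-0.6, 0.4, -0.2]
opening: 0.0002
```

```bash
python3 - <<'E'
from h import *
np.set_printoptions(precision=4,suppress=True)
o=ctrl.get_obs();print(o['t'],o['tool_pos'],o['opening'],o['contact_force']);print(R.from_rotvec(o['tool_rot']).as_matrix())
w=ctrl.get_image('wrist');save(w,'w1');E=ext(w,o)
for t in('wide_press',):
    for d in ctrl.trace('wrist',t)[:1]: 
        b=cv2.boxPoints(cv2.minAreaRect(max(cv2.findContours(d['region'].astype(np.uint8),0,2)[0],key=cv2.contourArea)))
        print(d['score']);[print(p,onz(w,p[::-1],E,.08)) for p in b]
# dark ribs on hatch
g=cv2.cvtColor(w['pixels'],cv2.COLOR_RGB2GRAY)
m=((g<70)&d['region']).astype(np.uint8)
n,l,s,c=cv2.connectedComponentsWithStats(m)
for i in range(1,n):
    if s[i,4]>25: print(s[i],c[i],onz(w,c[i][::-1],E,.08),bydepth(w,c[i][::-1],E))
E
```

```text
3.6167 [ 0.483  -0.2638  0.2498] 0.00016516773520952577 [-0.6448  0.3686 -0.1839]
[[-0.0001 -0.9989  0.0474]
 [ 0.0001  0.0474  0.9989]
 [-1.      0.0001  0.0001]]
0.71
[196.6546 217.906 ] [ 0.5196 -0.3198  0.08  ]
[305.8929 215.6992] [ 0.5222 -0.2174  0.08  ]
[307.2108 280.9352] [ 0.5907 -0.2165  0.08  ]
[197.9725 283.142 ] [ 0.5881 -0.325   0.08  ]
[197 216 108  10 510] [251.8137 220.1255] [ 0.5242 -0.2682  0.08  ] [ 0.5272 -0.2685  0.0716]
```

View pics/w1.png

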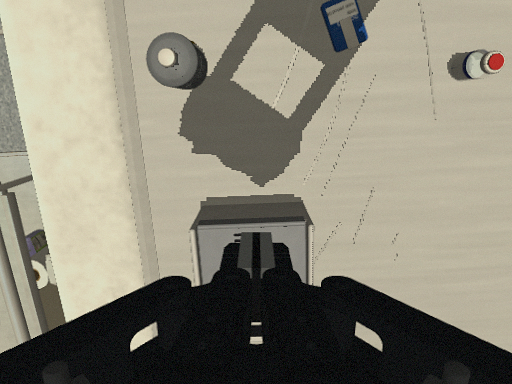

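The wrist view shows the front lip of the wide hatch at row ~220, but the fingers cover the ribs. I'll shift ahead to uncover them.

>>> {"method": "move_arm", "body": {"increments": [[[0,-0.16,0,0],[0,-0.16,0,0],[0,0,0,0],[0,0,0,0]]]}}

```text
t: 4.05
tool_pos: [0.564, -0.2665, 0.2484]
tool_rot: [-1.175, 1.23, 1.179]
contact_force: [0.5, 0.3, 0.4]
opening: -0.0002
```

```bash
python3 - <<'E'
from h import *
np.set_printoptions(precision=4,suppress=True)
o=ctrl.get_obs();print(o['t'],o['tool_pos'])
w=ctrl.get_image('wrist');E=ext(w,o)
for d in ctrl.trace('wrist','wide_press')[:1]: print(d['score'],d['pixel'],bydepth(w,d['pixel'],E))
g=cv2.cvtColor(w['pixels'],cv2.COLOR_RGB2GRAY)
K=np.array(w['K'])
m=(g[60:330,180:330]<80).astype(np.uint8)
n,l,s,c=cv2.connectedComponentsWithStats(m)
for i in range(1,n):
    if 15<s[i,4]<3000: q=c[i]+[180,60];print(s[i],q,onz(w,q[::-1],E,.0805),bydepth(w,q[::-1],E))
cv2.imwrite('pics/w2.png',cv2.resize(w['pixels'][60:330,150:390,::-1],None,fx=2,fy=2))
E
```

```text
4.05 [ 0.564  -0.2665  0.2484]
0.82 [186.3, 249.1] [ 0.5719 -0.2715  0.0795]
```

View pics/w2.png

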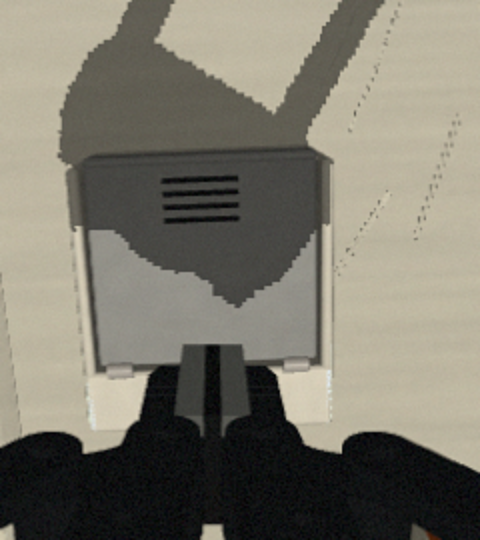

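Ribs are clear: patch corners in the crop are (163,178) to (239,221), so its centre is full-image pixel (col 250.5, row 159.5).

```bash
python3 - <<'E'
from h import *
np.set_printoptions(precision=4,suppress=True)
o=ctrl.get_obs()
w=ctrl.get_image('wrist');E=ext(w,o);top=ctrl.get_image('top');side=ctrl.get_image('side')
for n,r in(('patch',(159.5,250.5)),('front mid',(137.5,250)),('rib1',(149.5,250)),('rib4',(169.5,250))): print(n,onz(w,r,E,.081),bydepth(w,r,E))
for l,q in(('L',(159.5,231.5)),('R',(159.5,269.5))): print(l,onz(w,q,E,.081))
print('wrist-side',tri(ray(w,(159.5,250.5),E),ray(side,(240.9,295.2),ext(side))))
print('wrist-top',tri(ray(w,(159.5,250.5),E),ray(top,(178,337),ext(top))))
M=R.from_rotvec(o['tool_rot']).as_matrix();p=onz(w,(159.5,250.5),E,.081)
print(o['tool_pos'],M.T@(np.array([p[0],p[1],.12])-o['tool_pos'])/.25)
E
```

```text
patch [ 0.5464 -0.2696  0.081 ] [ 0.5469 -0.2697  0.0781]
front mid [ 0.5269 -0.2691  0.081 ] [ 0.5271 -0.2692  0.079 ]
rib1 [ 0.5375 -0.2696  0.081 ] [ 0.5377 -0.2697  0.0788]
rib4 [ 0.5554 -0.2705  0.081 ] [ 0.5554 -0.2705  0.081 ]
L [ 0.5456 -0.2866  0.081 ]
R [ 0.5471 -0.2527  0.081 ]
wrist-side (array([ 0.5491, -0.2702,  0.0775]), np.float64(0.0043217864355005655))
wrist-top (array([ 0.5428, -0.2691,  0.0987]), np.float64(0.0014532398309628903))
[ 0.5628 -0.2668  0.2498] [ 0.5193  0.0649 -0.0141]
```

Patch is at (0.546, −0.270, 0.08). Its width (34 mm) and distance from the front edge (19.5 mm) match the text. Approaching to about 20 mm above it.

>>> {"method": "move_arm", "body": {"increments": [[[0,0.065,-0.014,0],[0.1,0,0,0],[0.12,0,0,0],[0.12,0,0,0],[0.12,0,0,0],[0.06,0,0,0],[0,0,0,0],[0,0,0,0],[0,0,0,0]]]}}

```text
t: 5.05
tool_pos: [0.5474, -0.2708, 0.1221]
tool_rot: [-1.179, 1.229, 1.173]
contact_force: [-0.6, -0.1, 0.5]
opening: 0.0002
```

>>> {"method": "move_arm", "body": {"increments": [[[0.012,0,0,0],[0.012,0,0,0],[0.012,0,0,0],[0.012,0,0,0],[0.012,0,0,0],[0.012,0,0,0],[0.012,0,0,0],[0.012,0,0,0],[0,0,0,0],[0,0,0,0]]]}}

```text
t: 5.88
tool_pos: [0.5465, -0.27, 0.0954]
tool_rot: [-1.176, 1.23, 1.177]
contact_force: [-0.2, 0.4, -0.2]
opening: -0.0004
```

>>> {"method": "move_arm", "body": {"increments": [[[0.004,0,0,0],[0.004,0,0,0],[0.004,0,0,0],[0,0,0,0]]]}}

```text
t: 6.22
tool_pos: [0.5468, -0.2702, 0.0931]
tool_rot: [-1.177, 1.23, 1.176]
contact_force: [-0.5, -0.0, 1.9]
opening: -0.0002
```

>>> {"method": "move_arm", "body": {"increments": [[[0.004,0,0,0],[0.004,0,0,0],[0,0,0,0]]]}}

```text
t: 6.47
tool_pos: [0.5468, -0.2702, 0.0909]
tool_rot: [-1.177, 1.23, 1.176]
contact_force: [0.9, -0.2, 2.5]
opening: -0.0003
```

>>> {"method": "move_arm", "body": {"increments": [[[0.004,0,0,0],[0.004,0,0,0],[0.004,0,0,0],[0,0,0,0]]]}}

```text
t: 6.8
tool_pos: [0.5468, -0.2702, 0.0881]
tool_rot: [-1.177, 1.23, 1.176]
contact_force: [-1.2, -0.2, 3.2]
opening: -0.0002
```

>>> {"method": "move_arm", "body": {"increments": [[[0.004,0,0,0],[0,0,0,0]]]}}

```text
t: 6.97
tool_pos: [0.5469, -0.2702, 0.0871]
tool_rot: [-1.177, 1.23, 1.176]
contact_force: [-1.0, 0.3, 5.1]
opening: 0.0
```

>>> {"method": "move_arm", "body": {"increments": [[[0.004,0,0,0],[0,0,0,0]]]}}

```text
t: 7.13
tool_pos: [0.547, -0.2703, 0.0868]
tool_rot: [-1.177, 1.23, 1.176]
contact_force: [-1.7, 0.7, 7.8]
opening: -0.0003
```

Force is now climbing (7.8 N) with almost no more travel (about 7 mm in all), so the hatch is on its stop. Releasing quickly, up and back.

>>> {"method": "move_arm", "body": {"increments": [[[-0.15,0.03,0,0],[-0.15,0.06,0,0],[-0.14,0.08,0,0],[-0.12,0.1,0,0],[-0.12,0.1,0,0],[-0.1,0.1,0,0],[0,0.1,0,0],[0,0.1,0,0],[0,0,0,0],[0,0,0,0],[0,0,0,0],[0,0,0,0],[0,0,0,0],[0,0,0,0],[0,0,0,0],[0,0,0,0]]]}}

```text
t: 8.47
tool_pos: [0.3796, -0.2626, 0.2806]
tool_rot: [-1.176, 1.23, 1.177]
contact_force: [0.1, 0.3, -0.5]
opening: -0.0003
```

```bash
python3 - <<'E'
from h import *
np.set_printoptions(precision=3,suppress=True)
o=ctrl.get_obs();print(o['t'],o['tool_pos'],o['contact_force'])
s=ctrl.get_image('side');t=ctrl.get_image('top')
cv2.imwrite('pics/r1.png',np.hstack([cv2.resize(i['pixels'][r-70:r+70,c-80:c+80,::-1],(400,350)) for i,r,c in((t,166,334),(s,240,310))]))
E
```

```text
8.4667 [ 0.38  -0.263  0.281] [ 0.147  0.339 -0.491]
```

View pics/r1.png

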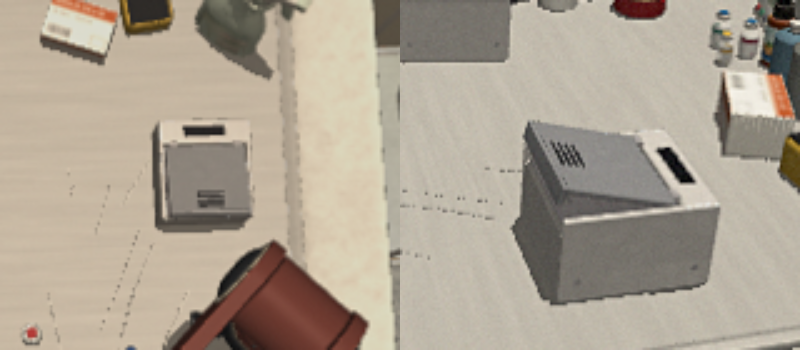

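The hatch has popped and stands partly raised in the side crop at (560,150). I'll keep still and watch.

>>> {"method": "move_arm", "body": {"increments": [[[0,0,0,0],[0,0,0,0],[0,0,0,0],[0,0,0,0],[0,0,0,0],[0,0,0,0],[0,0,0,0],[0,0,0,0],[0,0,0,0],[0,0,0,0],[0,0,0,0],[0,0,0,0]]]}}

```text
t: 9.57
tool_pos: [0.3793, -0.2626, 0.2808]
tool_rot: [-1.176, 1.23, 1.176]
contact_force: [0.1, -0.2, -0.3]
opening: -0.0004
```

```bash
cat > look.py <<'E'
import sys
from h import *
o=ctrl.get_obs();print(o['t'],o['tool_pos'],o['contact_force'])
s=ctrl.get_image('side');t=ctrl.get_image('top')
for n,im in(('side',s),('top',t)):
    d=ctrl.trace(n,'wide_press')[0];rr,cc=np.nonzero(d['region'])
    z=[bydepth(im,q,ext(im))[2] for q in zip(rr,cc) if im['depth'][q]>0];print(n,d['score'],'max z',np.percentile(z,98))
cv2.imwrite(f'pics/{sys.argv[1]}.png',np.hstack([cv2.resize(i['pixels'][r:r+190,c:c+210,::-1],(400,362)) for i,r,c in((t,100,190),(s,140,190))]))
E
python3 look.py r2
```

```text
9.5667 [ 0.37928295 -0.26261625  0.2807913 ] [ 0.14367831 -0.1917357  -0.30034676]
side 0.64 max z 0.162346152739041Traceback (most recent call last):
  File "look.py", line 6, in <module>
    d=ctrl.trace(n,'wide_press')[0];rr,cc=np.nonzero(d['region'])
      ~~~~~~~~~~~~~~~~~~~~~~~~~~^^^
IndexError: list index out of range
```

Top edge is now at 0.162 m, which is fully open. I'll watch for more than two further seconds.

>>> {"method": "move_arm", "body": {"increments": [[[0,0,0,0],[0,0,0,0],[0,0,0,0],[0,0,0,0],[0,0,0,0],[0,0,0,0],[0,0,0,0],[0,0,0,0],[0,0,0,0],[0,0,0,0],[0,0,0,0],[0,0,0,0],[0,0,0,0],[0,0,0,0],[0,0,0,0],[0,0,0,0],[0,0,0,0],[0,0,0,0],[0,0,0,0],[0,0,0,0]]]}}

```text
t: 11.43
tool_pos: [0.3793, -0.2626, 0.2808]
tool_rot: [-1.176, 1.23, 1.176]
contact_force: [-0.1, 0.1, 0.5]
opening: 0.0001
```

>>> {"method": "move_arm", "body": {"increments": [[[0,0,0,0],[0,0,0,0],[0,0,0,0],[0,0,0,0],[0,0,0,0],[0,0,0,0],[0,0,0,0],[0,0,0,0],[0,0,0,0],[0,0,0,0]]]}}

```text
t: 12.27
tool_pos: [0.3793, -0.2626, 0.2808]
tool_rot: [-1.176, 1.23, 1.176]
contact_force: [-0.7, 0.2, 0.0]
opening: -0.0
```

```bash
sed -i "s/('side',s),('top',t)/('side',s),/" look.py; python3 look.py r3
```

```text
12.2667 [ 0.37929136 -0.26260769  0.28080776] [-0.66693377  0.24402372  0.01342196]
side 0.8 max z 0.16221611611233872
```

View pics/r3.png

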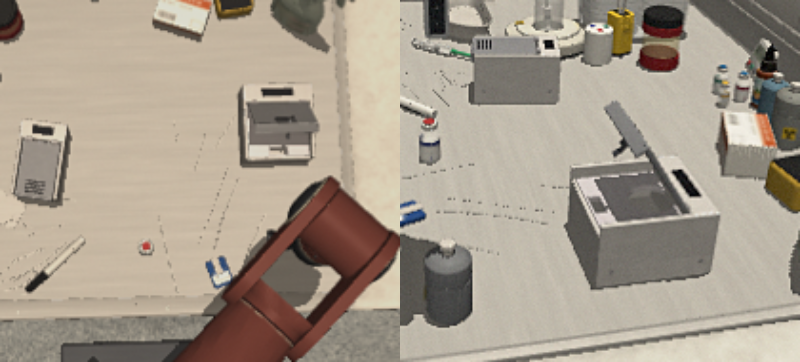

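The wide hatch stands open (side crop (630,130)), and the narrow well is shut. The vial, lead pot, dosimeter and marker are still in place. Handing in.

```bash
python3 -c "
from station import ctrl
print(ctrl.finish_job())"
```

```text
the job is handed in; nothing more can be done
None
```

The wide hatch is open. I pressed its ribbed patch once with the closed fingertips, about 7 mm down to the stop (7.8 N at the end), then let go and backed the arm clear.

- **Hatch stays open:** its edge measured 162 mm up, against 160 mm expected fully open. It read the same 2.7 s later with the arm still and no measurable contact force.
- **Everything else:** the narrow well looked shut and untouched. The vial, lead pot, dosimeter and marker looked undisturbed in the last pictures, judged by eye; I did not check the syringe closely.
- **Time:** the job took about 12.3 s of robot time.

**Checks that failed or disagreed:**
- Pairing the top and wrist views put the patch at 99 mm high, which cannot be right. The side views and the wrist depth gave 77–79 mm, close to the stated 80 mm, so I used those.
- The hatch network returned nothing for the top view once the hatch was open, so the final height comes from the side camera only.

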